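Shut the paint station on a drying figure

TASK

Put the freshly painted red figure away to dry: with your fingertips push the blue drawer it stands in fully home, then press the open green lid of the paint station down until it is fully shut. Do not slam either one, do not touch the wet figure or let it fall over, and leave the bottles, the water pot and the archer where they stand.

Things in the scene. Friction and masses are not known exactly. Their poses are not given: they have to be found in the camera images.
- case: Pale wooden paint station, fixed to the table. Its base is 200 deep (x) x 220 wide (y) x 75 high and holds the drawer; on the base stands a lidded paint tray, 130 x 200, from 75 to 118 mm above the table and set back 70 mm from the base's front face. Origin: centre of the base's underside, on the table; +x points from the drawer front to the back, +y to the hinge side of the lid, z up.
- drawer (a joint): Drawer opening in m: 0 is fully home (its front flush with the case front), 0.12 is the stop; starts 0.06 to 0.09 open. It slides out along the case's -x, does not spring back, and resists with about 1 N of friction.
- drawer_front (a point): Middle of the outer face of the plain blue drawer front (204 wide, 10 thick, from 4 to 66 mm above the table, no handle); the point is 45 mm above the table and moves with the drawer. With the drawer home it lies at x = -100 mm, y = 0 in the case's frame. The face looks along -x of the point, whose axes are the case's.
- lid (a joint): Lid angle in rad: 0 is shut (level, resting on the tray), it grows as the free edge rises; starts 0.75 to 1.15 open, stop at 1.35. A stiff hinge holds it at any angle; it takes about 1 to 3 N at 150 mm from the hinge to push it down.
- lid_hinge (a point): Middle of the lid's hinge line, fixed on the case at x = 35, y = 100, z = 118 mm in the case's frame. The line runs along the case's x. The lid's underside passes through it.
- lid_edge (a point): Middle of the free edge on the outer (upper) face of the green lid, a flat panel 130 mm along the hinge x 200 mm from hinge to edge x 6 mm thick, with no handle. When shut the lid reaches from the hinge along the case's -y; open, it stands up leaning over the tray, so it is closed by pushing its outer face from the hinge side (+y) and above, down towards -y. The point turns with the lid: its z is the outward normal, its +y points to the hinge.
- figure: Wet red miniature, 43 high on a black 25 x 25 base, 30 g, standing loose on the drawer's floor (8 mm above the table) behind the drawer front. Origin: centre of the base's underside.
- archer: Blue archer miniature, 43 high on a 25 x 25 base, loose on the table. Origin: centre of its underside.
- green_paint: Green dropper bottle with white cap, 25 across, 78 high, loose. Origin: centre of its underside.
- black_paint: Black dropper bottle, 25 across, 78 high, loose. Origin: centre of its underside.
- water_pot: White plastic cup, 60 across at the rim, 70 high, loose. Origin: centre of its underside.

How it is judged:
By the outcome, as a careful person would: the job done as asked, in the order asked, and still so for the second after the job is handed in, with the robot touching nothing.
It also fails if it takes over 50 s, if anything falls off the work surface, if the arm or the gripper's body presses on something with over 40 N, if the wrist force passes 120 N, or if a joint passes its speed limit or range.

ROBOT

A 6-joint arm with a two-finger parallel gripper is mounted at the origin on the work surface. World frame = base frame: x ahead of the robot, y to its left, z up, the work surface at z = 0. Lengths are in mm, angles in rad, forces in N, time in s.
With the tool pointing down it reaches from about 350 to 875 mm from the base axis. Payload 4.2 kg.
Tool frame: the origin (TCP) lies at the very end of the fingers, on their centre line; the grasp point (between the pads) lies 19 mm behind it; z points along the fingers, y is the line along which they close (so a half turn about z gives the same grasp; the last joint's range is limited). The gripper opens to 85 mm and grips with 20 to 120 N. Pads are 22 mm wide; open, the fingers measure 114 mm over their backs; the gripper's body (76 mm by 85 mm) begins 54 mm behind the grasp point. The pads swing forward as they close: fully open they stand 13 mm farther back than shut.
Start: joints at [1.406, 0.385, 0.008, 0, -1.194, -0.259], TCP at [256.984, 569.701, 231.312] pointing down, gripper open.
Joint ranges: [-3.14, 3.14], [-1.21, 2.06], [-1.07, 1.41], [-3.16, 2.05], [-2.99, -0.16], [-3.1, 3.1]. Speed limits (rad/s): [2.79, 2.79, 3.14, 3.14, 3.14, 3.14].

INTERFACE

Orientations are given as a unit quaternion [x, y, z, w].
In Python, from bench import arm gives the robot as it stands.
- The arm moves only by the tool servo_tool, never from a script. Its argument "rows" is a list that holds one entry, the list of rows, each a list of 7 numbers: the finger opening in mm, from 0 to 85.4, then the shift along the tool's x, y, z in mm, then the turn, a rotation vector about the tool's x, y, z in rad. A call has 1 to 10 rows; each row is the pose to reach, as a shift and turn from the pose commanded when the call began, along the tool's axes at that moment; what a row does not reach only later rows make up. A row lasts 1/8 s, in which the tool goes at most 62.5 mm and 10.7 degrees, less where a joint would pass 70% of its speed; a pose out of reach is approached as far as the arm can. A call with a gripper value outside its range is refused whole. The fingers move at their own pace and stop on an object; the grip force is fixed at half the most. Time passes only in rows, so rows that repeat a pose let the fingers close. It gives the time, the measured TCP pose, the force, the opening and the grip force at its end, in the units of the state.
- arm.read_state(): the state, without advancing time (a new reading comes with each control period).
- arm.get_image(name): name is "scene" or "top" or "wrist"; returns the picture (384x512x3 uint8, red, green, blue); there is no depth.
- arm.camera_params(name): a dict with "intrinsics" (3x3 intrinsics, pixels), "D" ([k1, k2, p1, p2, k3] as OpenCV has them; the pictures are not rectified), "R" (3x3) and "t" (3): a world point X has camera coordinates R X + t. Camera axes: x right, y down, z forward; pixel columns grow to the right and rows downward; lengths in mm; the calibration is good to about 2 mm. A picture is of the moment at which its call begins: read the wrist's pose just before it. camera_params takes no time and is no camera call; for the wrist camera it gives the pose at the moment of the call.
- arm.job_done(): hands the job in; it is judged then, once.
The state is a dict: "clock": time; "joints": joint angles; "joint_vel": joint speeds; "joint_efforts": joint torques, N m; "position": TCP position; "ee_rot": TCP orientation; "contact_force": force on the tool from outside, world axes, zero at the start; "wrist_torque": the same for the moment, N m; "gripper_width": finger opening in mm; "grasp_force": force on a finger pad.
Only numpy, scipy, OpenCV 4.12 (cv2) and the standard library are available. Lean on these libraries where they do the work, as an engineer would, in place of code of your own. Each camera call takes 0.05 s, during which the arm holds its last target. There are 200 camera calls.

## Working session

There is one attempt and no reset: what is moved stays moved. The work goes in short steps, Python scripts to look and compute and a tool call to move; the robot and the scene stay as the last step left them, time stands still between calls to the robot, and variables do not carry over. Pictures are saved under pics/ and viewed, at most 10 in all, crops included, and the job is handed in when it is done.

Besides the shell and the picture viewer there is one more tool, called after "Request:" as name([rows], argument=value, ...), one row to a line, values as JSON. servo_tool: Moves the arm, as the interface text tells. Its arguments: {"type":"object","properties":{"rows":{"type":"array"}},"required":["rows"]}

```bash
mkdir -p pics; python3 - <<'E'
from bench import arm
import cv2
s=arm.read_state();print(s)
for n in("scene","top"):
    im=arm.get_image(n);cv2.imwrite(f"pics/{n}0.png",cv2.resize(im[:,:,::-1],(800,600),interpolation=cv2.INTER_CUBIC))
    p=arm.camera_params(n);print(n,p)
E
```

```text
{'clock': 0.0, 'joints': array([ 1.40560547e+00,  3.85579428e-01,  6.58996239e-03, -5.28683172e-04,
       -1.19397118e+00, -2.58585352e-01]), 'joint_vel': array([ 0.00061545, -0.00052313,  0.00099312,  0.00089836, -0.00039236,
       -0.0007396 ]), 'joint_efforts': array([ 4.96028424e-04, -3.92288554e+01,  1.88405764e+01,  4.18619692e+00,
       -4.58823502e-03, -1.56989408e-06]), 'position': array([256.74478965, 569.1787344 , 230.18932695]), 'ee_rot': array([ 9.77614459e-01, -2.10401376e-01, -1.94905900e-04,  1.09245067e-03]), 'contact_force': array([ 0.33156826,  0.91480374, -0.52163744]), 'wrist_torque': array([0.01441686, 0.04451178, 0.01545302]), 'grasp_force': 0.0, 'gripper_width': 85.63163571323686}
scene {'intrinsics': array([[428.38958151,   0.        , 256.20545431],
       [  0.        , 428.38958151, 187.267749  ],
       [  0.        ,   0.        ,   1.        ]]), 'D': array([0.05121039, 0.        , 0.        , 0.        , 0.        ]), 'R': array([[ 0.04745693,  0.99885962, -0.0052253 ],
       [ 0.71239286, -0.03751253, -0.70077758],
       [-0.70017444,  0.02953429, -0.71336069]]), 't': array([ -62.18209479, -353.11508154, 1421.86329825])}
top {'intrinsics': array([[367.10484683,   0.        , 260.87503587],
       [  0.        , 367.10484683, 190.21369874],
       [  0.        ,   0.        ,   1.        ]]), 'D': array([-0.10282136,  0.        ,  0.        ,  0.        ,  0.        ]), 'R': array([[ 0.02313013, -0.99965367, -0.01255108],
       [-0.98297921, -0.02045201, -0.1825749 ],
       [ 0.18225498,  0.01656043, -0.98311183]]), 't': array([ 31.4803966 , 601.43589478, 721.77471366])}
```

View pics/scene0.png

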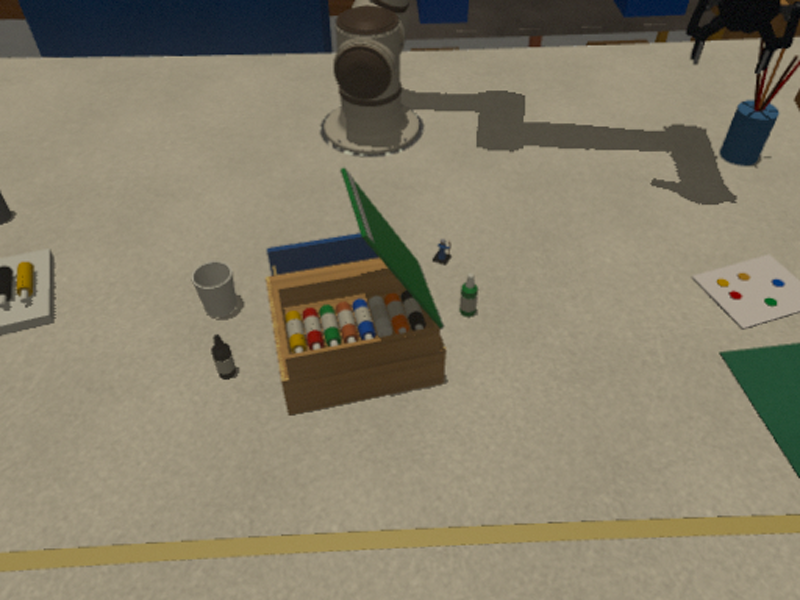

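View pics/top0.png

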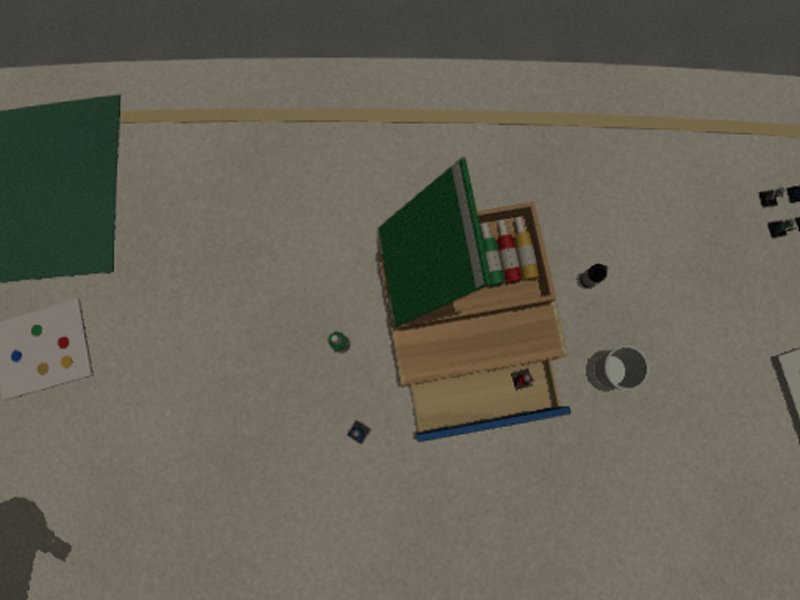

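```bash
cat > h.py <<'E'
import numpy as np,cv2
from bench import arm
P={n:arm.camera_params(n) for n in("scene","top")}
def proj(n,X):
    p=P[n];return cv2.projectPoints(np.float64(X).reshape(-1,1,3),cv2.Rodrigues(p["R"])[0],p["t"],p["intrinsics"],p["D"])[0].reshape(-1,2)
def ray(n,uv,z):
    p=P[n];q=cv2.undistortPoints(np.float64(uv).reshape(-1,1,2),p["intrinsics"],p["D"]).reshape(-1,2)
    d=np.c_[q,np.ones(len(q))]@p["R"];c=-p["R"].T@p["t"]
    return c+d*((z-c[2])/d[:,2])[:,None]
def world(v,L):
    x,y,a=v[:3];c,s=np.cos(a),np.sin(a);L=np.float64(L)
    return L@np.array([[c,s,0],[-s,c,0],[0,0,1]])+[x,y,0]
def lidp(v,x,r,n=0): # r from hinge, n outward
    t=v[4];return [x,100-r*np.cos(t)+n*np.sin(t),118+r*np.sin(t)+n*np.cos(t)]
E
python3 - <<'E'
from h import *
from scipy.optimize import least_squares
f=1/1.5625
def model(v):
    d=v[3]
    T=[[-100,110,75],[-100,-110,75],[-30,-100,118],[100,-100,118],[-100-d,102,66],[-100-d,-102,66],lidp(v,100,200,6),lidp(v,-30,200,0),lidp(v,100,0,6),lidp(v,-30,0,6)]
    S=[[100,-110,0],[100,110,0],lidp(v,-30,200,6),lidp(v,100,200,6),lidp(v,100,0,6),[-100-d,-102,66]]
    return world(v,T),world(v,S)
To=np.array([[403,384],[564,354],[554,300],[536,203],[417,437],[570,409],[463,158],[490,284],[380,230],[396,326]])*f
So=np.array([[292,413],[444,381],[343,170],[363,237],[441,327],[268,248]])*f
def res(v):
    a,b=model(v);return np.r_[(proj("top",a)-To).ravel(),(proj("scene",b)-So).ravel()]
r=least_squares(res,[500,0,.15,75,1],loss='soft_l1')
print(r.x);print(res(r.x).reshape(-1,2).round(1))
np.save("v.npy",r.x)
for n,uv,z in(("archer",(358,432),25),("green",(338,341),78),("fig",(522,378),30),("potrim",(627,367),70),("black",(599,272),75)):
    w=ray("top",np.array(uv)*f,z)[0];v=r.x;c,s=np.cos(v[2]),np.sin(v[2]);q=w[:2]-v[:2]
    print(n,w.round(),"case",np.round([c*q[0]+s*q[1],-s*q[0]+c*q[1]]))
E
```

```text
[ 6.00901047e+02 -3.75114255e+01  1.90290273e-01  6.86482301e+01
  1.06949166e+00]
[[-2.   0.6]
 [ 1.6  1.2]
 [ 1.2 -0.5]
 [-1.2 -0.9]
 [-1.3  0. ]
 [-0.3  0.3]
 [-0.5 -1.1]
 [ 2.1  0. ]
 [-2.  -2.3]
 [-1.6  0.3]
 [-3.3  0.3]
 [-1.2  0.7]
 [-0.8 -2.9]
 [-0.  -2.2]
 [ 0.8 -0.7]
 [-1.2  0.3]]
archer [418. 108.  25.] case [-152.  178.]
green [537. 134.  78.] case [-31. 180.]
fig [ 496. -114.   30.] case [-117.  -55.]
potrim [ 511. -246.   70.] case [-128. -188.]
black [ 637. -212.   75.] case [   2. -178.]
```

```bash
cat >> h.py <<'E'
from scipy.spatial.transform import Rotation as Ro
def go(case,yaw_off=0):
    """shift/turn in the tool frame from the present pose to a case-frame point, tool down, tool x along case x"""
    v=np.load("v.npy");s=arm.read_state();R=Ro.from_quat(s["ee_rot"])
    a=v[2]+yaw_off;G=Ro.from_euler('z',a)*Ro.from_euler('x',np.pi)
    print(case,"shift",R.inv().apply(world(v,[case])[0]-s["position"]).round(1),"turn",(R.inv()*G).as_rotvec().round(3))
def where():
    v=np.load("v.npy");s=arm.read_state();c,n=np.cos(v[2]),np.sin(v[2]);q=s["position"][:2]-v[:2]
    print("t",s["clock"],"case",np.round([c*q[0]+n*q[1],-n*q[0]+c*q[1],s["position"][2]],1),"F",s["contact_force"].round(1),"w",round(s["gripper_width"],1))
E
python3 -c "
from h import *
go([-210,0,230]);go([-210,0,120]);go([-210,0,40])"
```

```text
[-210, 0, 230] shift [391.6 532.5   1.4] turn [ 0.002  0.001 -0.614]
[-210, 0, 120] shift [391.6 532.3 111.4] turn [ 0.002  0.001 -0.614]
[-210, 0, 40] shift [391.6 532.1 191.4] turn [ 0.002  0.001 -0.614]
```

Request:
servo_tool([
  [[0,20,27,0,0,0,-0.05],[0,60,81,0,0,0,-0.12],[0,97,132,0,0,0,-0.2],[0,134,182,0,0,0,-0.3],[0,171,232,0,0,0,-0.4],[0,208,283,0,0,0,-0.5],[0,245,333,0,0,0,-0.6],[0,282,383,0,0,0,-0.614],[0,319,434,0,0,0,-0.614],[0,356,484,0,0,0,-0.614]],
])

```text
clock: 1.35
position: [381.2, -15.2, 231.5]
ee_rot: [0.995, 0.095, 0.0, -0.0]
contact_force: [1.2, 0.3, -0.8]
gripper_width: 0.4
grasp_force: 0.0
```

```bash
python3 -c "
from h import *
where();go([-210,0,130]);go([-210,0,40])"
```

```text
t 1.35 case [-211.5   63.5  231.5] F [ 1.2  0.3 -0.8] w 0.4
[-210, 0, 130] shift [  1.3  63.5 101.5] turn [-0.    -0.001  0.001]
[-210, 0, 40] shift [  1.2  63.5 191.5] turn [-0.    -0.001  0.001]
```

Request:
servo_tool([
  [[0,1,40,10,0,0,0],[0,1,63,40,0,0,0],[0,1,63,80,0,0,0],[0,1,63,110,0,0,0],[0,1,63,135,0,0,0],[0,1,63,155,0,0,0],[0,1,63,175,0,0,0],[0,1,63,190,0,0,0],[0,1,63,191,0,0,0]],
])

```text
clock: 2.48
position: [393.4, -75.1, 39.4]
ee_rot: [0.995, 0.095, -0.002, 0.0]
contact_force: [-0.2, 0.5, -0.3]
gripper_width: -0.2
grasp_force: 0.0
```

```bash
python3 -c "
from h import *
where()
im=arm.get_image('top')[140:300,225:385]
cv2.imwrite('pics/t1.png',cv2.resize(im[:,:,::-1],(600,600),interpolation=cv2.INTER_CUBIC))"
```

```text
t 2.475 case [-210.8    2.3   39.4] F [-0.2  0.5 -0.3] w -0.2
```

View pics/t1.png

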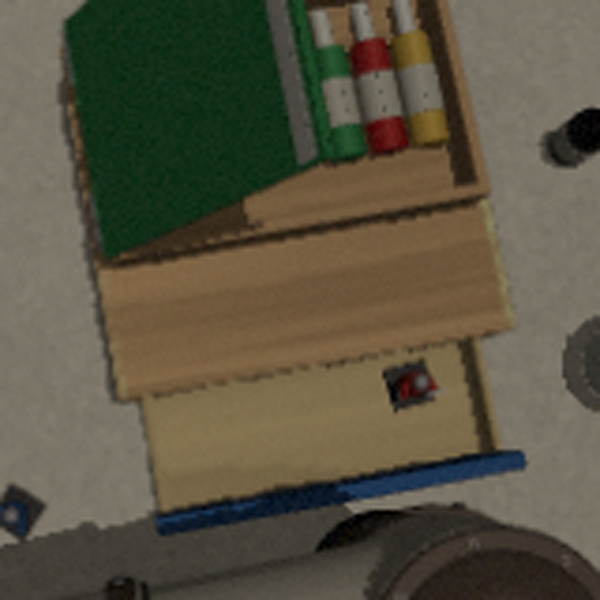

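Request:
servo_tool([
  [[0,5,-2,0,0,0,0],[0,12,-2,0,0,0,0],[0,18,-2,0,0,0,0],[0,21,-2,0,0,0,0],[0,24,-2,0,0,0,0],[0,27,-2,0,0,0,0],[0,30,-2,0,0,0,0],[0,33,-2,0,0,0,0],[0,36,-2,0,0,0,0],[0,40,-2,0,0,0,0]],
])

```text
clock: 3.78
position: [433.2, -65.4, 40.2]
ee_rot: [0.995, 0.095, -0.0, -0.0]
contact_force: [-2.2, -0.8, 0.1]
gripper_width: 0.5
grasp_force: 0.7
```

Request:
servo_tool([
  [[0,4,0,0,0,0,0],[0,8,0,0,0,0,0],[0,12,0,0,0,0,0],[0,16,0,0,0,0,0],[0,20,0,0,0,0,0],[0,24,0,0,0,0,0],[0,28,0,0,0,0,0],[0,32,0,0,0,0,0],[0,36,0,0,0,0,0],[0,39,0,0,0,0,0]],
])

```text
clock: 5.03
position: [471.9, -58.0, 40.4]
ee_rot: [0.995, 0.095, 0.0, 0.0]
contact_force: [-2.1, 1.1, 0.1]
gripper_width: -0.1
grasp_force: 0.6
```

```bash
python3 -c "
from h import *
where()
im=arm.get_image('top')[120:280,225:385]
cv2.imwrite('pics/t2.png',cv2.resize(im[:,:,::-1],(600,600),interpolation=cv2.INTER_CUBIC))"
```

```text
t 5.025 case [-130.5    4.3   40.4] F [-2.1  1.1  0.1] w -0.1
```

View pics/t2.png

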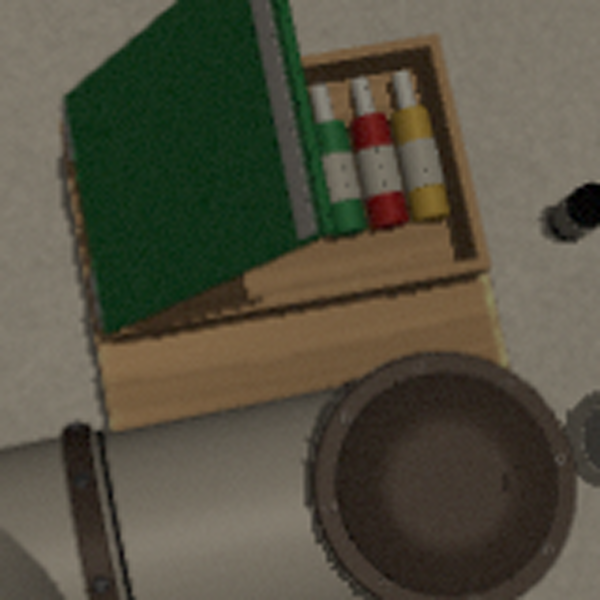

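Request:
servo_tool([
  [[0,3,0,0,0,0,0],[0,5,0,0,0,0,0],[0,7,0,0,0,0,0],[0,9,0,0,0,0,0],[0,11,0,0,0,0,0],[0,12,0,0,0,0,0],[0,13,0,0,0,0,0],[0,14,0,0,0,0,0],[0,15,0,0,0,0,0]],
])

```text
clock: 6.2
position: [486.4, -55.2, 40.3]
ee_rot: [0.995, 0.095, 0.0, 0.0]
contact_force: [-1.2, 0.0, 0.5]
gripper_width: 0.0
grasp_force: 0.6
```

Request:
servo_tool([
  [[0,1,0,0,0,0,0],[0,1.5,0,0,0,0,0],[0,2,0,0,0,0,0],[0,2.5,0,0,0,0,0],[0,2.5,0,0,0,0,0]],
])

```text
clock: 6.82
position: [488.8, -54.7, 40.3]
ee_rot: [0.995, 0.095, 0.0, -0.0]
contact_force: [0.0, -0.5, 1.4]
gripper_width: 0.3
grasp_force: 0.5
```

Request:
servo_tool([
  [[0,1,0,0,0,0,0],[0,1.5,0,0,0,0,0],[0,2,0,0,0,0,0],[0,2.5,0,0,0,0,0],[0,3,0,0,0,0,0]],
])

```text
clock: 7.45
position: [491.7, -54.1, 40.3]
ee_rot: [0.995, 0.095, -0.0, -0.0]
contact_force: [-1.8, 0.8, 0.1]
gripper_width: -0.0
grasp_force: 0.6
```

Request:
servo_tool([
  [[0,0.5,0,0,0,0,0],[0,1,0,0,0,0,0],[0,1.5,0,0,0,0,0],[0,1.5,0,0,0,0,0]],
])

```text
clock: 7.95
position: [491.7, -54.2, 40.1]
ee_rot: [0.995, 0.095, -0.002, 0.0]
contact_force: [-5.7, -0.0, 4.7]
gripper_width: 0.1
grasp_force: 2.6
```

Request:
servo_tool([
  [[0,0.5,0,0,0,0,0],[0,1,0,0,0,0,0],[0,1,0,0,0,0,0]],
])

```text
clock: 8.32
position: [491.7, -54.2, 40.0]
ee_rot: [0.996, 0.095, -0.003, 0.0]
contact_force: [-7.0, -1.0, 5.4]
gripper_width: 0.0
grasp_force: 3.5
```

Request:
servo_tool([
  [[0,-2,0,0,0,0,0],[0,-6,0,0,0,0,0],[0,-15,0,0,0,0,0],[0,-30,0,0,0,0,0],[0,-50,0,-10,0,0,0],[0,-60,0,-50,0,0,0],[0,-70,0,-100,0,0,0],[0,-80,0,-150,0,0,0],[0,-90,0,-200,0,0,0],[0,-90,0,-250,0,0,0]],
])

```text
clock: 9.57
position: [403.9, -71.0, 291.9]
ee_rot: [0.995, 0.095, 0.0, -0.0]
contact_force: [0.6, -0.3, -0.0]
gripper_width: -0.2
grasp_force: 0.0
```

```bash
python3 -c "
from h import *
where()
im=arm.get_image('wrist');print(arm.camera_params('wrist'))
cv2.imwrite('pics/w3.png',cv2.resize(im[:,:,::-1],(800,600),interpolation=cv2.INTER_CUBIC))"
```

```text
t 9.575 case [-199.7    4.4  291.9] F [ 0.6 -0.3 -0. ] w -0.2
{'intrinsics': array([[289.79872354,   0.        , 249.23979482],
       [  0.        , 289.79872354, 191.36456959],
       [  0.        ,   0.        ,   1.        ]]), 'D': array([-0.04375746,  0.        ,  0.        ,  0.        ,  0.        ]), 'R': array([[ 0.19093554, -0.98159318,  0.00429402],
       [-0.94127672, -0.18184888,  0.28448045],
       [-0.27846321, -0.05835929, -0.95867222]]), 't': array([-149.06301674,  315.57972361,  555.64137078])}
```

View pics/w3.png

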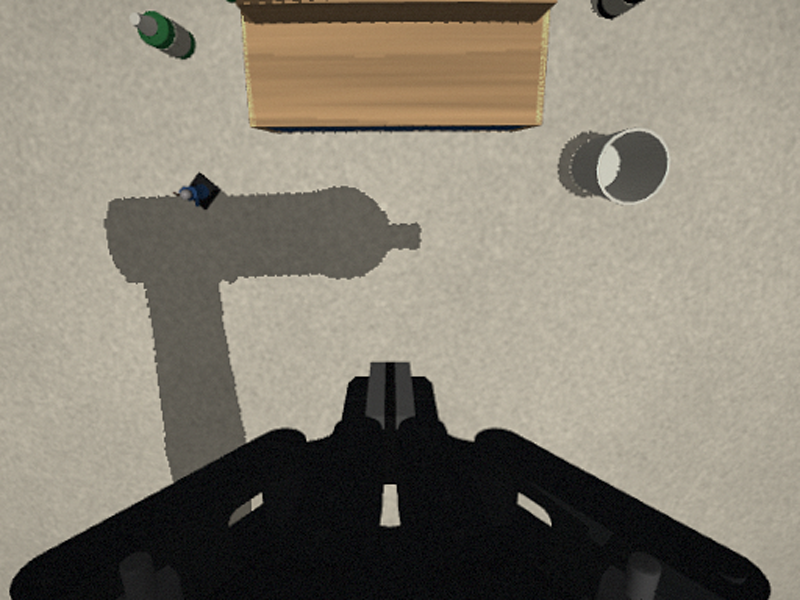

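Request:
servo_tool([
  [[0,0,-10,-30,0,0,-0.15],[0,10,-30,-70,0,0,-0.32],[0,35,-50,-88,0,0,-0.49],[0,65,-70,-88,0,0,-0.66],[0,100,-90,-88,0,0,-0.83],[0,140,-105,-88,0,0,-1.0],[0,180,-116,-88,0,0,-1.17],[0,215,-126,-88,0,0,-1.34],[0,235,-126,-88,0,0,-1.51],[0,235,-126,-88,0,0,-1.571]],
])

```text
clock: 10.88
position: [613.3, 97.9, 375.9]
ee_rot: [0.636, 0.772, -0.001, -0.001]
contact_force: [-0.9, -0.4, -0.4]
gripper_width: 0.2
grasp_force: 0.0
```

```bash
python3 -c "
from h import *
where();print(arm.read_state()['joints'].round(2))
v=np.load('v.npy')
for t in (v[4],.8,.6,.4,.2,.1,0):
    L=lidp([0]*4+[t],35,160,6);print(t);go([35,L[1]+11,L[2]],np.pi/2)
p=arm.camera_params('wrist');print(world(v,[[0,0,0]]),-p['R'].T@p['t'])
im=arm.get_image('scene')[70:290,120:340]
cv2.imwrite('pics/s4.png',cv2.resize(im[:,:,::-1],(600,600),interpolation=cv2.INTER_CUBIC))"
```

```text
t 10.875 case [ 37.8 130.6 375.9] F [-0.9 -0.4 -0.4] w 0.2
[ 0.42  0.32  0.27 -0.   -1.52  2.92]
1.0694916614847245
[35, np.float64(39.37052486749126), np.float64(261.19643254020446)] shift [-91.2  -2.8 114.8] turn [-0.003  0.     0.003]
0.8
[35, np.float64(3.8310630498506786), np.float64(236.95721480000662)] shift [-126.7   -2.8  139. ] turn [-0.003  0.     0.003]
0.6
[35, np.float64(-17.665843545178316), np.float64(213.29480943266373)] shift [-148.2   -2.8  162.7] turn [-0.003  0.     0.003]
0.4
[35, np.float64(-34.03324898660971), np.float64(185.83330073340142)] shift [-164.6   -2.8  190.1] turn [-0.003  0.     0.003]
0.2
[35, np.float64(-44.61863646982829), np.float64(155.66749239425724)] shift [-175.2   -2.7  220.3] turn [-0.003  0.     0.003]
0.1
[35, np.float64(-47.60166594460317), np.float64(139.94337165516066)] shift [-178.2   -2.7  236. ] turn [-0.003  0.     0.003]
0
[35, np.float64(-49.0), np.float64(124.0)] shift [-179.6   -2.6  252. ] turn [-0.003  0.     0.003]
[[600.9010474  -37.51142548   0.        ]] [598.76420948 172.98796532 519.23029305]
```

View pics/s4.png

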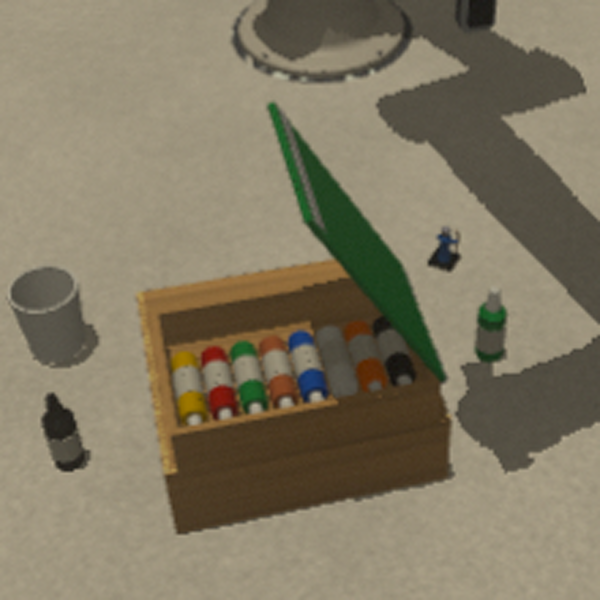

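Request:
servo_tool([
  [[0,0,0,0,0,0,0.17],[0,0,0,0,0,0,0.34],[0,0,0,0,0,0,0.51],[0,0,0,0,0,0,0.68],[0,0,0,0,0,0,0.85],[0,0,0,0,0,0,1.02],[0,0,0,0,0,0,1.19],[0,0,0,0,0,0,1.36],[0,0,0,0,0,0,1.53],[0,0,0,0,0,0,1.571]],
])

```text
clock: 12.18
position: [612.0, 97.3, 378.0]
ee_rot: [0.996, 0.093, -0.0, -0.0]
contact_force: [0.5, 0.8, -0.5]
gripper_width: 0.4
grasp_force: 0.0
```

Request:
servo_tool([
  [[0,0,0,0,0,0,0.17],[0,0,0,10,0,0,0.34],[0,0,0,20,0,0,0.51],[0,0,0,30,0,0,0.68],[0,0,0,50,0,0,0.85],[0,0,0,70,0,0,1.02],[0,0,0,90,0,0,1.19],[0,0,0,105,0,0,1.36],[0,0,0,112,0,0,1.53],[0,0,0,115,0,0,1.571]],
])

```text
clock: 13.42
position: [611.7, 97.1, 262.3]
ee_rot: [0.77, -0.638, -0.0, 0.001]
contact_force: [-0.3, 1.1, -0.4]
gripper_width: 0.0
grasp_force: 0.0
```

```bash
python3 -c "
from h import *
where();print(arm.read_state()['joints'].round(2))
go([35,39.4,261],-np.pi/2)"
```

```text
t 13.425 case [ 36.1 130.2 262.3] F [-0.3  1.1 -0.4] w 0.0
[ 0.42  0.36  0.04 -0.   -1.26 -0.23]
[35, 39.4, 261] shift [90.8  0.8  1.3] turn [ 0.001 -0.    -0.003]
```

Request:
servo_tool([
  [[0,15,0,0,0,0,0],[0,40,0,0,0,0,0],[0,60,0,0,0,0,0],[0,68,0,0,0,0,0],[0,73,0,0,0,0,0],[0,77,0,0,0,0,0],[0,81,0,0,0,0,0],[0,85,0,0,0,0,0],[0,88,0,0,0,0,0],[0,91,0,1,0,0,0]],
])

```text
clock: 14.68
position: [630.0, 8.0, 262.4]
ee_rot: [0.771, -0.637, 0.0, -0.0]
contact_force: [0.3, 0.1, -0.1]
gripper_width: -0.2
grasp_force: 0.0
```

```bash
python3 -c "
from h import *
where()
for t in (1.05,1,.95,.9,.85,.8,.75,.7,.65,.6):
    L=lidp([0]*4+[t],35,160,6);go([35,L[1]+11,L[2]],-np.pi/2)
im=arm.get_image('scene')[30:250,150:370]
cv2.imwrite('pics/s5.png',cv2.resize(im[:,:,::-1],(600,600),interpolation=cv2.INTER_CUBIC))"
```

```text
t 14.675 case [ 37.1  39.2 262.4] F [ 0.3  0.1 -0.1] w -0.2
[35, np.float64(36.593171690887786), np.float64(259.7731423823931)] shift [2.6 2.1 2.6] turn [-0.  0. -0.]
[35, np.float64(29.600456969945014), np.float64(255.87717140447228)] shift [9.6 2.1 6.5] turn [-0.  0. -0.]
[35, np.float64(22.811198714514877), np.float64(251.6365793030831)] shift [16.4  2.1 10.7] turn [-0.  0. -0.]
[35, np.float64(16.242366534458597), np.float64(247.06196535002132)] shift [22.9  2.1 15.3] turn [-0.  0. -0.]
[35, np.float64(9.910379089244602), np.float64(242.16476369775674)] shift [29.3  2.1 20.2] turn [-0.  0. -0.]
[35, np.float64(3.8310630498506786), np.float64(236.95721480000662)] shift [35.4  2.1 25.4] turn [-0.  0. -0.]
[35, np.float64(-1.980386459671342), np.float64(231.4523348169764)] shift [41.2  2.1 30.9] turn [-0.  0. -0.]
[35, np.float64(-7.509443842092018), np.float64(225.66388308173748)] shift [46.7  2.1 36.7] turn [-0.  0. -0.]
[35, np.float64(-12.742289333432694), np.float64(219.60632770906068)] shift [51.9  2.1 42.7] turn [-0.  0. -0.]
[35, np.float64(-17.665843545178316), np.float64(213.29480943266373)] shift [56.9  2.1 49.1] turn [-0.  0. -0.]
```

View pics/s5.png

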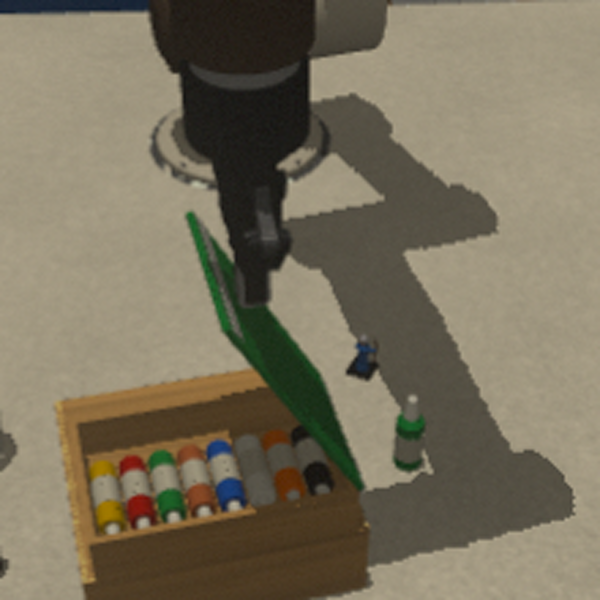

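Request:
servo_tool([
  [[0,1.5,0,1,0,0,0],[0,3,0,3,0,0,0],[0,6,0,4.5,0,0,0],[0,9.6,0,6.5,0,0,0],[0,13,0,8.6,0,0,0],[0,16.4,0,10.7,0,0,0],[0,19.7,0,13,0,0,0],[0,23,0,15.3,0,0,0],[0,26,0,17.7,0,0,0],[0,29.3,0,20.2,0,0,0]],
])

```text
clock: 15.98
position: [635.5, -20.9, 242.0]
ee_rot: [0.771, -0.637, 0.0, -0.0]
contact_force: [0.6, 1.0, 1.4]
gripper_width: 0.1
grasp_force: 0.6
```

```bash
python3 -c "
from h import *
where()
for t in (.81,.77,.73,.69,.65,.6,.55,.5,.45,.4):
    L=lidp([0]*4+[t],35,160,6);go([35,L[1]+11,L[2]],-np.pi/2)"
```

```text
t 15.975 case [ 37.1   9.8 242. ] F [0.6 1.  1.4] w 0.1
[35, np.float64(5.025973773941346), np.float64(238.02293849693328)] shift [4.8 2.1 3.9] turn [-0.  0. -0.]
[35, np.float64(0.3111042940132087), np.float64(233.68910219804275)] shift [9.5 2.1 8.3] turn [-0.  0. -0.]
[35, np.float64(-4.2266865651570775), np.float64(229.17018801466088)] shift [14.   2.1 12.8] turn [-0.  0. -0.]
[35, np.float64(-8.580139306205261), np.float64(224.4734252454975)] shift [18.4  2.1 17.5] turn [-0.  0. -0.]
[35, np.float64(-12.742289333432694), np.float64(219.60632770906068)] shift [22.5  2.1 22.4] turn [-0.  0. -0.]
[35, np.float64(-17.665843545178316), np.float64(213.29480943266373)] shift [27.5  2.1 28.7] turn [-0.  0. -0.]
[35, np.float64(-22.267800155936953), np.float64(206.7451037612625)] shift [32.1  2.1 35.2] turn [-0.  0. -0.]
[35, np.float64(-26.536656670834425), np.float64(199.97358154801472)] shift [36.3  2.1 42. ] turn [-0.  0. -0.]
[35, np.float64(-30.461743171760915), np.float64(192.9971680719129)] shift [40.3  2.1 49. ] turn [-0.  0. -0.]
[35, np.float64(-34.03324898660971), np.float64(185.83330073340142)] shift [43.8  2.1 56.1] turn [-0.  0. -0.]
```

Contact forces along the lid normal (about 1.7 N), so it is moving; continue along the arc.

Request:
servo_tool([
  [[0,4.8,0,3.9,0,0,0],[0,9.5,0,8.3,0,0,0],[0,14,0,12.8,0,0,0],[0,18.4,0,17.5,0,0,0],[0,22.5,0,22.4,0,0,0],[0,27.5,0,28.7,0,0,0],[0,32,0,35.2,0,0,0],[0,36.3,0,42,0,0,0],[0,40.3,0,49,0,0,0],[0,43.8,0,56,0,0,0]],
])

```text
clock: 17.23
position: [643.7, -64.0, 185.6]
ee_rot: [0.771, -0.637, -0.0, 0.0]
contact_force: [0.1, 0.0, 0.6]
gripper_width: 0.0
grasp_force: 0.5
```

```bash
python3 -c "
from h import *
where()
for t in (.36,.32,.28,.24,.2,.17,.14,.11,.09,.07):
    L=lidp([0]*4+[t],35,160,6);go([35,L[1]+11,L[2]],-np.pi/2)
im=arm.get_image('scene')[70:290,120:340]
cv2.imwrite('pics/s6.png',cv2.resize(im[:,:,::-1],(600,600),interpolation=cv2.INTER_CUBIC))"
```

```text
t 17.225 case [ 37.  -34.1 185.6] F [0.1 0.  0.6] w 0.0
[35, np.float64(-36.62984638881902), np.float64(179.979258266082)] shift [2.5 2.  5.6] turn [ 0. -0. -0.]
[35, np.float64(-38.99026752949383), np.float64(174.0260622070735)] shift [ 4.9  2.  11.5] turn [ 0. -0. -0.]
[35, np.float64(-41.110736238338674), np.float64(167.98323640012282)] shift [ 7.   2.  17.6] turn [ 0. -0. -0.]
[35, np.float64(-42.987860217761934), np.float64(161.86044807745373)] shift [ 8.9  2.  23.7] turn [ 0. -0. -0.]
[35, np.float64(-44.61863646982829), np.float64(155.66749239425724)] shift [10.5  2.  29.9] turn [ 0. -0. -0.]
[35, np.float64(-45.678468611127755), np.float64(150.98268445217673)] shift [11.6  2.  34.6] turn [ 0. -0. -0.]
[35, np.float64(-46.59730070615651), np.float64(146.26819432035364)] shift [12.5  2.  39.3] turn [ 0. -0. -0.]
[35, np.float64(-47.37430586804844), np.float64(141.52826472168815)] shift [13.3  2.  44. ] turn [ 0. -0. -0.]
[35, np.float64(-47.81316598673103), np.float64(138.35628426975373)] shift [13.7  2.  47.2] turn [ 0. -0. -0.]
[35, np.float64(-48.188502956499526), np.float64(135.17616157552493)] shift [14.1  2.  50.4] turn [ 0. -0. -0.]
```

View pics/s6.png

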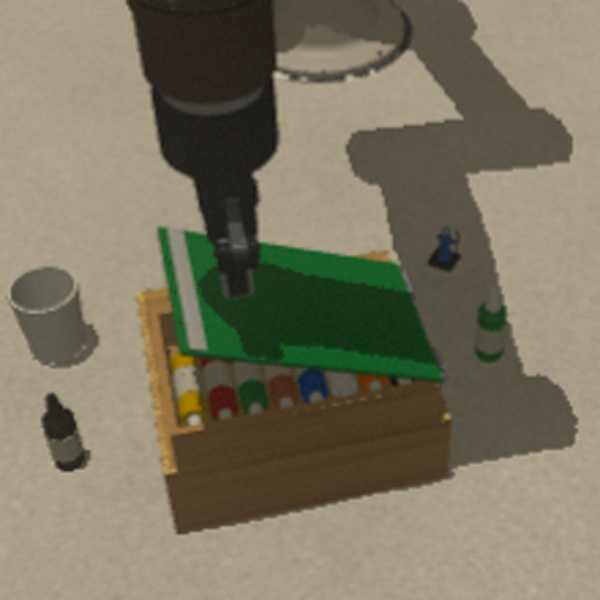

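Lid is about 0.35 rad open with the fingertip at (238,295) on its upper face, bottles and archer untouched. Continue, slowing down.

Request:
servo_tool([
  [[0,2,0,5,0,0,0],[0,4,0,10,0,0,0],[0,6,0,15,0,0,0],[0,7.5,0,20,0,0,0],[0,9,0,25,0,0,0],[0,10.5,0,30,0,0,0],[0,11.6,0,34.5,0,0,0],[0,12.5,0,39,0,0,0],[0,13,0,43,0,0,0],[0,13.5,0,46,0,0,0]],
])

```text
clock: 18.52
position: [646.3, -77.0, 139.9]
ee_rot: [0.771, -0.637, 0.0, 0.0]
contact_force: [0.1, -0.4, 0.7]
gripper_width: -0.1
grasp_force: 0.4
```

Request:
servo_tool([
  [[0,0.2,0,3,0,0,0],[0,0.4,0,5,0,0,0],[0,0.6,0,7,0,0,0],[0,0.7,0,8.5,0,0,0],[0,0.8,0,10,0,0,0],[0,0.8,0,11,0,0,0],[0,0.8,0,12,0,0,0],[0,0.8,0,12,0,0,0]],
])

```text
clock: 19.52
position: [646.4, -77.6, 128.0]
ee_rot: [0.771, -0.637, -0.0, -0.0]
contact_force: [1.2, 0.0, 0.5]
gripper_width: 0.1
grasp_force: 0.2
```

Request:
servo_tool([
  [[0,0,0,0.7,0,0,0],[0,0,0,1.4,0,0,0],[0,0,0,2.1,0,0,0],[0,0,0,2.8,0,0,0],[0,0,0,3.5,0,0,0],[0,0,0,4,0,0,0],[0,0,0,4,0,0,0]],
])

```text
clock: 20.4
position: [646.4, -77.8, 124.1]
ee_rot: [0.771, -0.637, 0.0, 0.0]
contact_force: [-0.0, -0.8, 1.3]
gripper_width: 0.4
grasp_force: 0.5
```

Request:
servo_tool([
  [[0,0,0,0.4,0,0,0],[0,0,0,0.8,0,0,0],[0,0,0,1.2,0,0,0],[0,0,0,1.2,0,0,0]],
])

```text
clock: 20.9
position: [646.5, -77.8, 124.1]
ee_rot: [0.771, -0.637, 0.0, -0.0]
contact_force: [-1.6, -0.0, 7.2]
gripper_width: 0.0
grasp_force: 3.1
```

Hard stop at z = 124 mm, exactly the shut height. A little more pressure, then a gentle retreat and check.

Request:
servo_tool([
  [[0,0,0,0.4,0,0,0],[0,0,0,0.8,0,0,0],[0,0,0,0.8,0,0,0]],
])

```text
clock: 21.28
position: [646.5, -77.8, 124.0]
ee_rot: [0.771, -0.637, 0.001, -0.0]
contact_force: [-2.9, 0.3, 8.9]
gripper_width: -0.4
grasp_force: 4.4
```

Request:
servo_tool([
  [[0,0,0,-1,0,0,0],[0,0,0,-4,0,0,0],[0,0,0,-12,0,0,0],[0,0,0,-30,0,0,0],[0,0,0,-60,0,0,0],[0,0,0,-100,0,0,0],[0,0,0,-150,0,0,0],[0,0,0,-190,0,0,0],[0,0,0,-210,0,0,0],[0,0,0,-210,0,0,0]],
])

```text
clock: 22.52
position: [646.9, -77.6, 334.0]
ee_rot: [0.771, -0.637, 0.001, -0.001]
contact_force: [1.2, -0.5, -0.2]
gripper_width: 0.1
grasp_force: 0.0
```

```bash
python3 -c "
from h import *
where()
a=arm.get_image('scene')[80:290,110:350];b=arm.get_image('wrist')
cv2.imwrite('pics/f7.png',np.hstack([cv2.resize(i[:,:,::-1],(400,350)) for i in (a,b)]))"
```

```text
t 22.525 case [ 37.6 -48.1 334. ] F [ 1.2 -0.5 -0.2] w 0.1
```

View pics/f7.png

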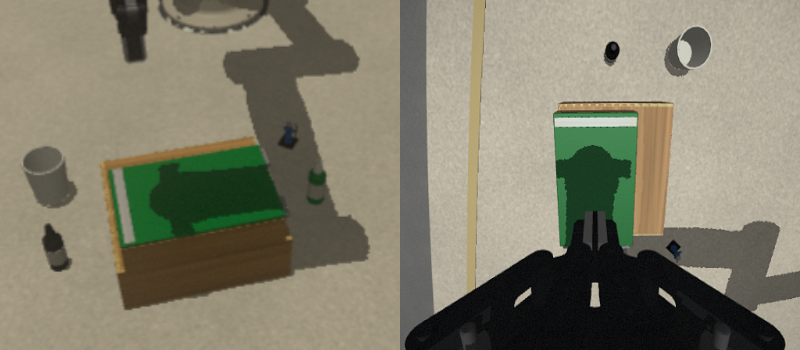

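The lid lies flat on the tray and the drawer is flush. The cup, both bottles and the archer are standing where they were, and the arm is clear of everything.

```bash
python3 -c "
from bench import arm
print(arm.job_done())"
```

```text
the job is handed in; nothing more can be done
None
```

I pushed the drawer fully home and then pressed the lid fully shut, both slowly, and handed the job in at about 22.6 s; the figure was never touched, but once the drawer closed I could no longer see whether it stayed upright.

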